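# Open a dust-tight tray cabinet by feel of its paddle latch

### The arm

A 6-joint arm with a two-finger parallel gripper is mounted at the origin on a cart in front of the work surface, level with it; the furniture and walls round the work are solid. World frame = base frame: x ahead of the robot, y to its left, z up, the work surface at z = 0. Lengths are in m, angles in rad, forces in N, time in s.
With the tool pointing down it reaches from about 0.3 to 0.875 m from the base axis. Payload 6.4 kg.
Tool frame: the origin (TCP) lies at the very end of the fingers, on their centre line; the grasp point (between the pads) lies 19 mm behind it; z points along the fingers, y is the line along which they close (so a half turn about z gives the same grasp; the last joint's range is limited). The gripper opens to 85 mm and grips with 20 to 120 N. Pads are 22 mm wide; open, the fingers measure 114 mm over their backs; the gripper's body (76 mm by 85 mm) begins 54 mm behind the grasp point. The pads swing forward as they close: fully open they stand 13 mm farther back than shut.
Start: joints at [-1.423, 0.181, 1.607, -0, 1.354, -0.206], TCP at [0.199, -0.539, 0.231] pointing down, gripper open.
Joint ranges: [-2.99, 2.99], [-0.89, 2.07], [0.3, 2.58], [-1.14, 4.28], [0, 2.63], [-3.12, 3.12]. Speed limits (rad/s): [2.57, 2.57, 3.01, 3.14, 3.14, 3.14].

### API

Orientations are given as a unit quaternion [w, x, y, z].
In Python, from bench import ctrl gives the robot as it stands.
- The arm moves only by the tool jog_arm, never from a script. Its argument "series" is a list that holds one entry, the list of rows, each a list of 7 numbers: the shift along the tool's x, y, z in mm, then the turn, a rotation vector about the tool's x, y, z in rad, then the finger opening in mm, from 0 to 85.4. In form: [[[tx, ty, tz, rx, ry, rz, gripper], ...]]. A call has exactly 10 rows; each row shifts and turns the commanded pose from where the row before left it, along the tool's axes as they then stand; what a row does not reach is not made up. A row lasts 1/10 s, in which the tool goes at most 50 mm and 8.59 degrees, less where a joint would pass 70% of its speed; a pose out of reach is approached as far as the arm can. A call with a gripper value outside its range is refused whole. The fingers move at their own pace and stop on an object; the grip force is fixed at half the most. Time passes only in rows, so rows that do not move let the fingers close, or fill a call up. It gives the time, the measured TCP pose, the force, the opening and the grip force at its end, in the units of the state.
- ctrl.get_obs(): the state, without advancing time (a new reading comes with each control period).
- ctrl.camera(name): name is "scene" or "top"; returns a dict with "frame" (420x560x3 uint8, blue, green, red), "z_map" (420x560 float32, m along the optical axis (not along the pixel's ray), 0 where there is no reading), "fx", "fy", "cx", "cy" (pixels), "xyz" and "rotation" of the camera in the world. Camera axes: x right, y down, z forward; pixel columns grow to the right and rows downward; lengths in m; the calibration is good to about 2 mm. A picture is of the moment at which its call begins.
- ctrl.hand_in(): hands the job in; it is judged then, once.
The state is a dict: "time_s": time; "q": joint angles; "dq": joint speeds; "joint_efforts": joint torques, N m; "eef_pos": TCP position; "eef_rot": TCP orientation; "wrist_force": force on the tool from outside, world axes, zero at the start; "torque": the same for the moment, N m; "opening": opening from 0.0 (shut) to 1.0 (fully open); "grasp_force": force on a finger pad.
Only numpy, scipy, OpenCV 4.12 (cv2) and the standard library are available. Lean on these libraries where they do the work, as an engineer would, in place of code of your own. Each camera call takes 0.05 s, during which the arm holds its last target. There are 200 camera calls.

### The job

Open the small grey tray cabinet so that its trays can be drawn straight out: lift the red-tipped paddle on its door until you feel it come up against its stop, which draws the hidden pawl, keep it up while you ease the door off its seat, then swing the door open at least square to the cabinet's front and let go so that the paddle drops back. Work by feel: the height at which the pawl is free differs each time, and neither the paddle nor the latched door may ever be forced (never lift or pull with more than about 20 N). Do not disturb the bottles, dish and loupe standing round it.

Things in the scene. Friction and masses are not known exactly. Their poses are not given: they have to be found in the camera images.
- cabinet: grey painted steel cabinet, 130 mm wide (y), 240 deep (x), 150 tall, fixed to the bench, trays inside. Origin at the centre of its underside; x points from front to back (the front faces about towards the robot), z up. The closed door's outer face lies at x = -0.136.
- cabinet_door (a joint): angle of the door (rad), 0 shut, growing as it opens: seen from above it turns anticlockwise, its left edge coming towards the robot and on to the right; end stop at 1.9. Hinge friction is 1 to 2 N at the paddle and the door stays where it is left. The door is 14 mm thick, 140 tall. While the pawl holds it gives hardly 0.02 rad; at 0.25 the pawl is past the frame
- door_hinge (a point): point on the door's upright hinge axis, on the right edge of the front, at half the door's height (78 mm above the bench): x = -0.125, y = -0.0685 in the cabinet's frame. It stays put
- cabinet_paddle (a joint): angle of the paddle (rad): 0 at rest (jutting out from the door, 0.25 below level), growing as its red end is lifted; springs back when let go. Springs take 2 to 6 N at the roll. The angle that frees the pawl differs each time, 0.24 to 0.76; 0.04 on it meets a rubber stop, felt as a steep rise of some 7 N per mm at the roll. Below that the pawl holds; far into it the paddle is forced
- paddle_pivot (a point): middle of the paddle's level pivot pin, which runs along the door's width: 10 mm in front of the door's outer face, 108 mm above the bench, 94 mm from the hinge axis across the door. It moves with the door
- paddle_grip (a point): centre of the paddle's red roll, 50 mm from the pivot, moving with paddle and door. The roll is 40 mm long (parallel to the pivot) and 14 mm thick, at the end of a black plate 38 mm wide and 8 mm thick; pinch it across its two flat ends from above (the pads' friction then adds 2 to 4 N to the lift), or hook it from below
- pawl_buffer: rubber buffer, 14 mm, hidden in the latch case on the inside of the door: the paddle's stop, on which the pawl rod bottoms. It may bear 25 N, which is 18 N of lift at the roll over and above the springs (some 22 N of lift in all). Its origin lies at the pivot's height and 37 mm behind it, and yields downward 1 mm per 14 N
- strike: upper front flange of the cabinet's frame, 116 mm wide and 17 tall, behind which the hidden pawl catches. Pulling the door while the pawl is not drawn loads it about as much as the pull at the paddle; it may bear 25 N. Origin at its centre, 138 mm above the bench. It stays put
- oil: white plastic oil bottle with a white cap, 42 mm across and 85 mm tall, standing on the bench to the left of the cabinet; origin at the centre of its underside. Leave it alone
- dish: glass dish with a pale lid and knob, 60 mm across and 36 mm tall, standing on top of the cabinet, towards its back; origin at the centre of its underside. Leave it alone
- amber_bottle: amber plastic bottle with a dark cap, 40 mm across and 78 mm tall, on the bench to the right of the cabinet; origin at the centre of its underside. Leave it alone
- loupe: black eye loupe, 37 mm across and 32 mm tall, standing on the bench in front of the cabinet, to the left; origin at the centre of its underside. Leave it alone

How it is judged:
By the outcome, as a careful person would: the job done as asked, in the order asked, and still so for the second after the job is handed in, with the robot touching nothing.
It also fails if it takes over 72 s, if anything falls off the work surface, if the arm or the gripper's body presses on something with over 40 N, if the wrist force passes 120 N, or if a joint passes its speed limit or range.

## Working session

There is one attempt and no reset: what is moved stays moved. The work goes in short steps, Python scripts to look and compute and a tool call to move; the robot and the scene stay as the last step left them, time stands still between calls to the robot, and variables do not carry over. Pictures are saved under pics/ and viewed, at most 10 in all, crops included, and the job is handed in when it is done.

Besides the shell and the picture viewer there is one more tool, called after "Call:" by a JSON object that holds its "op" and its "data". jog_arm: Moves the arm, as the interface text tells. Its arguments: {"type":"object","properties":{"series":{"type":"array"}},"required":["series"]}

```bash
mkdir -p pics; ls
python3 - <<'E'
from bench import ctrl
import cv2,numpy as np,pickle
print(ctrl.get_obs())
d={}
for n in("scene","top"):
    c=ctrl.camera(n);d[n]=c
    cv2.imwrite(f"pics/{n}0.png",c["frame"])
    print(n,c["fx"],c["fy"],c["cx"],c["cy"],c["xyz"],c["rotation"])
pickle.dump(d,open("cam0.pkl","wb"))
E
```

```text
pics
{'time_s': 0.0, 'q': array([-1.42331050e+00,  1.81486947e-01,  1.60798098e+00, -4.25433893e-06,
        1.35382975e+00, -2.06326421e-01]), 'dq': array([-0.00069384, -0.00148994,  0.00140329, -0.0009344 , -0.00029399,
        0.00130404]), 'joint_efforts': array([-6.16529087e-04, -4.44875050e+01, -3.51336944e+01, -3.83284432e-04,
        9.01744352e-03, -1.23456029e-06]), 'eef_pos': array([ 0.19914315, -0.53883349,  0.23042764]), 'eef_rot': array([-8.52202751e-04,  9.84392440e-01,  1.75985221e-01,  2.30014868e-05]), 'wrist_force': array([-0.60467143,  0.26971141,  0.11395948]), 'torque': array([-0.00964503,  0.03697497, -0.02154272]), 'grasp_force': 0.0, 'opening': 0.9994887895718971}
scene 455.55517855404736 455.55517855404736 284.34735654415147 201.59478096469857 [ 0.26383047 -0.71638747  0.57802428] [-0.46045168  0.8507327  -0.21954443  0.12664267]
top 514.1630081032381 514.1630081032381 269.71331559047593 214.89024613010213 [ 0.54743335 -0.09756682  1.21297855] [-0.01474778  0.71137381 -0.70235894  0.02053602]
```

View pics/scene0.png

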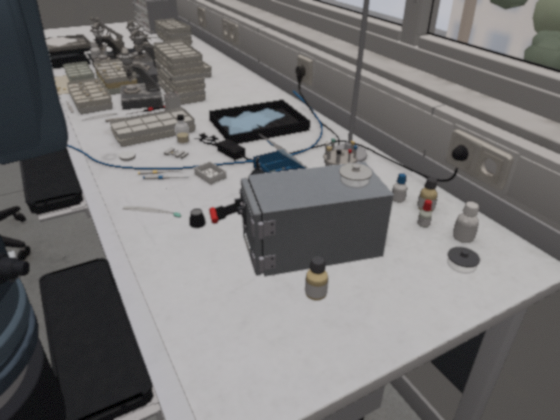

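View pics/top0.png

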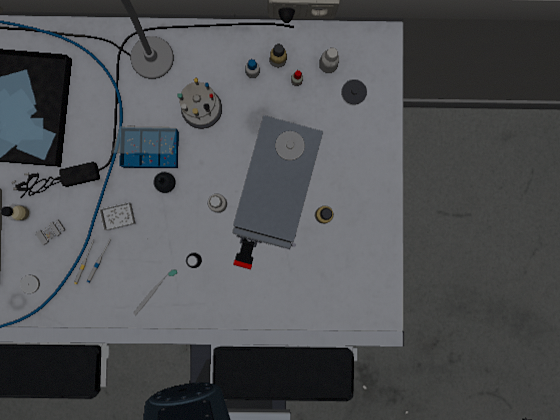

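The scene view shows the cabinet front with the red roll at about (214,215). In the top view the cabinet is centred near (278,180), with the red roll at (243,265), loupe at (194,260), oil at (217,203) and amber bottle at (324,214).

```bash
cat > h.py <<'E'
import numpy as np,cv2
from scipy.spatial.transform import Rotation as R
def rot(q): return R.from_quat(np.r_[q[1:],q[0]]).as_matrix()
def cloud(c):
    z=c["z_map"];v,u=np.mgrid[:z.shape[0],:z.shape[1]]
    p=np.stack([(u-c["cx"])/c["fx"]*z,(v-c["cy"])/c["fy"]*z,z],-1)
    P=p@rot(c["rotation"]).T+np.array(c["xyz"]); P[z<=0]=np.nan
    return P
def red(c):
    h=cv2.cvtColor(c["frame"],cv2.COLOR_BGR2HSV)
    return ((h[...,0]<8)|(h[...,0]>172))&(h[...,1]>150)&(h[...,2]>70)
E
python3 - <<'E'
from h import *
import pickle
d=pickle.load(open("cam0.pkl","rb"))
c=d["top"];P=cloud(c)
print("bench z",np.nanmedian(P[280:310,250:350,2]))
m=(P[...,2]>.143)&(P[...,2]<.158); m[:,:225]=0;m[:,335:]=0;m[:100]=0;m[255:]=0
n,l,s,_=cv2.connectedComponentsWithStats(m.astype(np.uint8))
k=1+np.argmax(s[1:,4]);pts=P[l==k][:,:2]
print(s[k],np.median(P[l==k][:,2]))
print(cv2.minAreaRect((pts*1000).astype(np.float32)),cv2.boxPoints(cv2.minAreaRect((pts*1000).astype(np.float32))))
for n in d:
    P=cloud(d[n]);r=red(d[n])
    if n=="top": r[:240]=0
    else: r[:,260:]=0
    q=P[r];print(n,len(q),np.nanmean(q,0),np.nanmin(q,0),np.nanmax(q,0)); 
    if n=="top": print(cv2.minAreaRect((q[:,:2]*1000).astype(np.float32)))
P=cloud(c)
for nm,(u,v) in dict(oil=(217,203),amber=(324,214),loupe=(194,260),dish=(289,146)).items():
    w=P[v-25:v+25,u-25:u+25].reshape(-1,3)
    z0=.16 if nm=="dish" else .02
    w=w[(w[:,2]>z0)&(np.hypot(*(w[:,:2]-P[v,u,:2]).T)<.028)];print(nm,np.nanmean(w,0),w[:,2].max())
E
```

```text
bench z 0.0004910641956352713
[ 232  115   91  134 6913] 0.15032495517019462
((671.3436889648438, -119.69183349609375), (130.26266479492188, 256.10760498046875), 75.48921203613281) [[ 531.0553   -150.66006 ]
 [ 778.99316  -214.83096 ]
 [ 811.6321    -88.7236  ]
 [ 563.6942    -24.552704]]
scene 84 [0.50345339 0.02265998 0.09158898] [ 4.86961192e-01 -6.88472758e-02  8.07045670e-05] [0.59486931 0.78726487 0.1032265 ]
top 91 [ 0.49600068 -0.04879585  0.10217809] [ 0.48762692 -0.06749524  0.09467296] [ 0.50477801 -0.0307887   0.10858065]
((495.7115783691406, -48.61803436279297), (37.96944808959961, 11.156319618225098), 75.34873962402344)
oil [0.63146004 0.01194455 0.065532  ] 0.09066292911503604
amber [ 0.60903069 -0.22777767  0.06008481] 0.08502798555311797
loupe [0.50151636 0.06918199 0.02989152] 0.03907990947515527
dish [ 0.73935316 -0.14318063  0.17442739] 0.18916286960703044
```

Call:
{"op": "jog_arm", "data": {"series": [[[30,-24,0,0,0,0,85],[30,-24,0,0,0,0,85],[30,-24,0,0,0,0,85],[30,-24,0,0,0,0,85],[30,-24,0,0,0,0,85],[30,-24,0,0,0,0,85],[30,-24,0,0,0,0,85],[30,-24,0,0,0,0,85],[30,-24,0,0,0,0,85],[30,-24,0,0,0,0,85]]]}}

```text
time_s: 1.1
eef_pos: [0.3979, -0.2087, 0.2311]
eef_rot: [-0.0, 0.984, 0.176, -0.0]
wrist_force: [1.1, -0.3, -0.3]
opening: 0.996
grasp_force: 0.0
```

Call:
{"op": "jog_arm", "data": {"series": [[[30,-24,0,0,0,0,85],[30,-24,0,0,0,0,85],[30,-24,0,0,0,0,85],[30,-24,0,0,0,0,85],[28,-21,0,0,0,0,85],[0,0,0,0,0,0.12,85],[0,0,0,0,0,0.12,85],[0,0,0,0,0,0.12,85],[0,0,0,0,0,0.12,85],[0,0,0,0,0,0.127,85]]]}}

```text
time_s: 2.1
eef_pos: [0.4955, -0.0491, 0.2308]
eef_rot: [-0.0, 0.992, -0.129, -0.0]
wrist_force: [0.5, 0.5, -0.1]
opening: 0.993
grasp_force: 0.0
```

```bash
cat >> h.py <<'E'
C0=np.array([.6791,-.1217]);yaw=-.2527
Cx=np.array([np.cos(yaw),np.sin(yaw)]);Cy=np.array([-Cx[1],Cx[0]])
hinge=C0-.125*Cx-.0685*Cy
def st(o):
    T=rot(o["eef_rot"]);p=np.array(o["eef_pos"])
    print("t",round(o["time_s"],2),"p",p.round(4),"xyaw",round(np.arctan2(T[1,0],T[0,0]),4),"zax",T[:,2].round(3))
    print("F world",np.round(o["wrist_force"],1),"F tool",(T.T@o["wrist_force"]).round(1),"open",round(o["opening"]*85.4,1),"grasp",round(o["grasp_force"],1))
    return T,p
E
python3 - <<'E'
from h import *
from bench import ctrl
o=ctrl.get_obs();T,p=st(o)
print("shift to roll (mm, tool)",(T.T@(np.array([.4965,-.0485,.0735])-p)*1000).round(1),"turn z",np.arctan2(T[1,0],T[0,0])-yaw)
print(hinge)
E
```

```text
t 2.1 p [ 0.4955 -0.0491  0.2308] xyaw -0.258 zax [-0.001  0.    -1.   ]
F world [ 0.5  0.5 -0.1] F tool [ 0.4 -0.6  0.1] open 84.8 grasp 0.0
shift to roll (mm, tool) [  1.   -0.8 157.3] turn z -0.005313554675747789
[ 0.54094358 -0.15677211]
```

Call:
{"op": "jog_arm", "data": {"series": [[[1,-0.8,20,0,0,-0.005,85],[0,0,20,0,0,0,85],[0,0,20,0,0,0,85],[0,0,20,0,0,0,85],[0,0,20,0,0,0,85],[0,0,18,0,0,0,85],[0,0,15,0,0,0,85],[0,0,12,0,0,0,85],[0,0,8,0,0,0,85],[0,0,4,0,0,0,85]]]}}

```text
time_s: 3.1
eef_pos: [0.4966, -0.0487, 0.0736]
eef_rot: [-0.0, 0.992, -0.124, -0.001]
wrist_force: [-1.5, -0.4, 0.6]
opening: 0.999
grasp_force: 0.0
```

Run:
```python
from h import *
from bench import ctrl
st(ctrl.get_obs())
a=ctrl.camera("scene")["frame"]
b=ctrl.camera("top")["frame"]
A=cv2.resize(a[150:270,140:300],(533,400),interpolation=cv2.INTER_CUBIC)
cv2.imwrite("pics/s1.png",A)
```

```text
t 3.1 p [ 0.4966 -0.0487  0.0736] xyaw -0.2482 zax [-0.001  0.    -1.   ]
F world [-1.5 -0.4  0.6] F tool [-1.4  0.8 -0.6] open 85.3 grasp 0.0
```

View pics/s1.png

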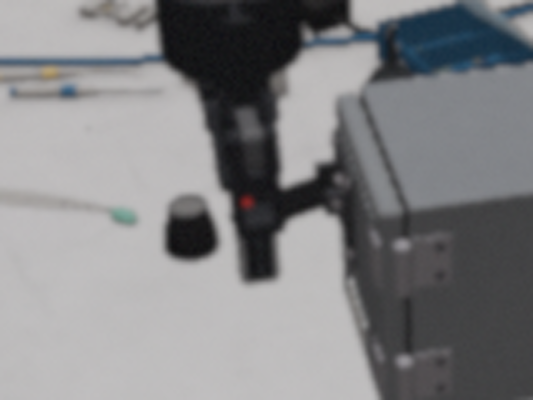

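The crop shows the near finger straddling the roll (a bit of red at (247,200)) with the plate running to the door at (330,190). I'm closing the fingers now.

Call:
{"op": "jog_arm", "data": {"series": [[[0,0,0,0,0,0,55],[0,0,0,0,0,0,50],[0,0,0,0,0,0,45],[0,0,0,0,0,0,40],[0,0,0,0,0,0,30],[0,0,0,0,0,0,30],[0,0,0,0,0,0,30],[0,0,0,0,0,0,30],[0,0,0,0,0,0,30],[0,0,0,0,0,0,30]]]}}

```text
time_s: 4.2
eef_pos: [0.4975, -0.0478, 0.0751]
eef_rot: [-0.001, 0.992, -0.124, 0.001]
wrist_force: [-0.5, 5.0, 3.8]
opening: 0.457
grasp_force: 59.5
```

Run:
```python
from h import *
from bench import ctrl
for i in range(3): st(ctrl.get_obs())
# lift arc: increments (toward robot -x / up) in tool axes per paddle angle
f=lambda a:np.array([-.05*np.cos(a-.25),-.05*np.sin(a-.25)])*1000
for a in np.arange(0,.85,.04): print(round(a,2),(f(a)-f(0)).round(2))
```

```text
t 4.2 p [ 0.4975 -0.0478  0.0751] xyaw -0.2484 zax [ 0.001  0.002 -1.   ]
F world [-0.5  5.   3.8] F tool [-1.7 -4.7 -3.8] open 39.1 grasp 59.5
t 4.2 p [ 0.4975 -0.0478  0.0751] xyaw -0.2484 zax [ 0.001  0.002 -1.   ]
F world [-0.5  5.   3.8] F tool [-1.7 -4.7 -3.8] open 39.1 grasp 59.5
t 4.2 p [ 0.4975 -0.0478  0.0751] xyaw -0.2484 zax [ 0.001  0.002 -1.   ]
F world [-0.5  5.   3.8] F tool [-1.7 -4.7 -3.8] open 39.1 grasp 59.5
0.0 [0. 0.]
0.04 [-0.46 -1.95]
0.08 [-0.83 -3.91]
0.12 [-1.13 -5.89]
0.16 [-1.35 -7.88]
0.2 [-1.49 -9.87]
0.24 [ -1.55 -11.87]
0.28 [ -1.53 -13.87]
0.32 [ -1.43 -15.87]
0.36 [ -1.25 -17.86]
0.4 [ -0.99 -19.84]
0.44 [ -0.65 -21.81]
0.48 [ -0.24 -23.77]
0.52 [  0.26 -25.71]
0.56 [  0.83 -27.62]
0.6 [  1.48 -29.52]
0.64 [  2.2  -31.38]
0.68 [  3.   -33.21]
0.72 [  3.87 -35.01]
0.76 [  4.81 -36.78]
0.8 [  5.82 -38.5 ]
0.84 [  6.9  -40.19]
```

Call:
{"op": "jog_arm", "data": {"series": [[[-0.45,-0.8,-1.95,0,0,0,30],[-0.37,0,-1.95,0,0,0,30],[-0.3,0,-2,0,0,0,30],[-0.2,0,-2,0,0,0,30],[-0.15,0,-2,0,0,0,30],[-0.05,0,-2,0,0,0,30],[0,0,0,0,0,0,30],[0,0,0,0,0,0,30],[0,0,0,0,0,0,30],[0,0,0,0,0,0,30]]]}}

```text
time_s: 5.2
eef_pos: [0.4954, -0.0473, 0.0854]
eef_rot: [-0.0, 0.992, -0.124, -0.0]
wrist_force: [5.2, 1.3, -9.5]
opening: 0.452
grasp_force: 61.4
```

```bash
cat > s.py <<'E'
from h import *
from bench import ctrl
st(ctrl.get_obs())
E
python3 s.py
```

```text
t 5.2 p [ 0.4954 -0.0473  0.0854] xyaw -0.2483 zax [-0.     0.001 -1.   ]
F world [ 5.2  1.3 -9.5] F tool [ 4.8 -2.6  9.5] open 38.6 grasp 61.4
```

Call:
{"op": "jog_arm", "data": {"series": [[[0.5,0,-0.4,0,0,0,30],[0.5,0,-0.4,0,0,0,30],[0,0,-0.4,0,0,0,30],[0,0,-0.4,0,0,0,30],[0,0,-0.4,0,0,0,30],[0,0,0,0,0,0,30],[0,0,0,0,0,0,30],[0,0,0,0,0,0,30],[0,0,0,0,0,0,30],[0,0,0,0,0,0,30]]]}}

```text
time_s: 6.2
eef_pos: [0.4955, -0.0473, 0.0876]
eef_rot: [-0.0, 0.992, -0.124, -0.001]
wrist_force: [-1.1, 4.6, -11.4]
opening: 0.45
grasp_force: 61.4
```

```bash
python3 s.py
```

```text
t 6.2 p [ 0.4955 -0.0473  0.0876] xyaw -0.248 zax [-0.003  0.001 -1.   ]
F world [ -1.1   4.6 -11.4] F tool [-2.2 -4.2 11.4] open 38.5 grasp 61.4
```

Call:
{"op": "jog_arm", "data": {"series": [[[0,-0.3,-0.4,0,0,0,30],[0,0,-0.4,0,0,0,30],[0,0,-0.4,0,0,0,30],[0,0,0,0,0,0,30],[0,0,0,0,0,0,30],[0,0,0,0,0,0,30],[0,0,0,0,0,0,30],[0,0,0,0,0,0,30],[0,0,0,0,0,0,30],[0,0,0,0,0,0,30]]]}}

```text
time_s: 7.2
eef_pos: [0.4957, -0.0472, 0.0889]
eef_rot: [-0.0, 0.992, -0.124, -0.001]
wrist_force: [-2.9, 5.3, -11.5]
opening: 0.453
grasp_force: 61.4
```

Call:
{"op": "jog_arm", "data": {"series": [[[-0.2,-0.4,-0.4,0,0,0,30],[0,0,-0.4,0,0,0,30],[0,0,-0.4,0,0,0,30],[0,0,0,0,0,0,30],[0,0,0,0,0,0,30],[0,0,0,0,0,0,30],[0,0,0,0,0,0,30],[0,0,0,0,0,0,30],[0,0,0,0,0,0,30],[0,0,0,0,0,0,30]]]}}

```text
time_s: 8.2
eef_pos: [0.4958, -0.0471, 0.0903]
eef_rot: [0.0, 0.992, -0.124, -0.001]
wrist_force: [-3.7, 2.5, -10.9]
opening: 0.452
grasp_force: 61.4
```

Call:
{"op": "jog_arm", "data": {"series": [[[-0.2,-0.1,-0.4,0,0,0,30],[0,0,-0.4,0,0,0,30],[0,0,-0.4,0,0,0,30],[0,0,0,0,0,0,30],[0,0,0,0,0,0,30],[0,0,0,0,0,0,30],[0,0,0,0,0,0,30],[0,0,0,0,0,0,30],[0,0,0,0,0,0,30],[0,0,0,0,0,0,30]]]}}

```text
time_s: 9.2
eef_pos: [0.4961, -0.0471, 0.0916]
eef_rot: [0.0, 0.992, -0.124, -0.0]
wrist_force: [-5.3, 1.2, -11.0]
opening: 0.451
grasp_force: 61.5
```

Call:
{"op": "jog_arm", "data": {"series": [[[-0.5,0,-0.4,0,0,0,30],[0,0,-0.4,0,0,0,30],[0,0,-0.5,0,0,0,30],[0,0,0,0,0,0,30],[0,0,0,0,0,0,30],[0,0,0,0,0,0,30],[0,0,0,0,0,0,30],[0,0,0,0,0,0,30],[0,0,0,0,0,0,30],[0,0,0,0,0,0,30]]]}}

```text
time_s: 10.2
eef_pos: [0.4964, -0.0472, 0.0933]
eef_rot: [0.0, 0.992, -0.124, 0.0]
wrist_force: [-1.3, -2.5, -11.3]
opening: 0.45
grasp_force: 61.4
```

Call:
{"op": "jog_arm", "data": {"series": [[[0.1,0.2,-0.4,0,0,0,30],[0.1,0,-0.4,0,0,0,30],[0,0,-0.5,0,0,0,30],[0,0,0,0,0,0,30],[0,0,0,0,0,0,30],[0,0,0,0,0,0,30],[0,0,0,0,0,0,30],[0,0,0,0,0,0,30],[0,0,0,0,0,0,30],[0,0,0,0,0,0,30]]]}}

```text
time_s: 11.2
eef_pos: [0.4965, -0.0472, 0.0946]
eef_rot: [0.0, 0.992, -0.124, 0.0]
wrist_force: [1.8, -2.8, -11.0]
opening: 0.453
grasp_force: 61.4
```

Call:
{"op": "jog_arm", "data": {"series": [[[0.2,0.2,-0.4,0,0,0,30],[0.2,0,-0.4,0,0,0,30],[0,0,-0.5,0,0,0,30],[0,0,0,0,0,0,30],[0,0,0,0,0,0,30],[0,0,0,0,0,0,30],[0,0,0,0,0,0,30],[0,0,0,0,0,0,30],[0,0,0,0,0,0,30],[0,0,0,0,0,0,30]]]}}

```text
time_s: 12.2
eef_pos: [0.4965, -0.0473, 0.0957]
eef_rot: [-0.0, 0.992, -0.124, -0.0]
wrist_force: [2.1, 1.0, -12.2]
opening: 0.454
grasp_force: 61.5
```

Call:
{"op": "jog_arm", "data": {"series": [[[0.2,0,-0.4,0,0,0,30],[0.1,0,-0.4,0,0,0,30],[0,0,0,0,0,0,30],[0,0,0,0,0,0,30],[0,0,0,0,0,0,30],[0,0,0,0,0,0,30],[0,0,0,0,0,0,30],[0,0,0,0,0,0,30],[0,0,0,0,0,0,30],[0,0,0,0,0,0,30]]]}}

```text
time_s: 13.2
eef_pos: [0.4966, -0.0474, 0.0964]
eef_rot: [-0.0, 0.992, -0.124, -0.0]
wrist_force: [-0.3, 1.4, -10.3]
opening: 0.453
grasp_force: 61.4
```

Not the stop yet.

Call:
{"op": "jog_arm", "data": {"series": [[[0.1,0,-0.4,0,0,0,30],[0.1,0,-0.4,0,0,0,30],[0,0,-0.4,0,0,0,30],[0,0,0,0,0,0,30],[0,0,0,0,0,0,30],[0,0,0,0,0,0,30],[0,0,0,0,0,0,30],[0,0,0,0,0,0,30],[0,0,0,0,0,0,30],[0,0,0,0,0,0,30]]]}}

```text
time_s: 14.2
eef_pos: [0.4969, -0.0474, 0.0977]
eef_rot: [-0.0, 0.992, -0.124, -0.0]
wrist_force: [-1.8, 2.8, -10.2]
opening: 0.447
grasp_force: 61.4
```

Call:
{"op": "jog_arm", "data": {"series": [[[0.1,0,-0.4,0,0,0,30],[0.1,0,-0.4,0,0,0,30],[0,0,-0.5,0,0,0,30],[0,0,0,0,0,0,30],[0,0,0,0,0,0,30],[0,0,0,0,0,0,30],[0,0,0,0,0,0,30],[0,0,0,0,0,0,30],[0,0,0,0,0,0,30],[0,0,0,0,0,0,30]]]}}

```text
time_s: 15.2
eef_pos: [0.4971, -0.0475, 0.099]
eef_rot: [-0.0, 0.992, -0.124, -0.0]
wrist_force: [-1.5, 3.6, -10.4]
opening: 0.45
grasp_force: 61.4
```

Call:
{"op": "jog_arm", "data": {"series": [[[0.1,-0.2,-0.4,0,0,0,30],[0.1,0,-0.4,0,0,0,30],[0.1,0,-0.5,0,0,0,30],[0,0,0,0,0,0,30],[0,0,0,0,0,0,30],[0,0,0,0,0,0,30],[0,0,0,0,0,0,30],[0,0,0,0,0,0,30],[0,0,0,0,0,0,30],[0,0,0,0,0,0,30]]]}}

```text
time_s: 16.2
eef_pos: [0.4975, -0.0475, 0.1003]
eef_rot: [0.0, 0.992, -0.124, 0.0]
wrist_force: [-1.7, 1.1, -10.9]
opening: 0.454
grasp_force: 61.4
```

Call:
{"op": "jog_arm", "data": {"series": [[[0.1,0,-0.4,0,0,0,30],[0.1,0,-0.4,0,0,0,30],[0.1,0,-0.5,0,0,0,30],[0,0,0,0,0,0,30],[0,0,0,0,0,0,30],[0,0,0,0,0,0,30],[0,0,0,0,0,0,30],[0,0,0,0,0,0,30],[0,0,0,0,0,0,30],[0,0,0,0,0,0,30]]]}}

```text
time_s: 17.2
eef_pos: [0.4978, -0.0476, 0.1016]
eef_rot: [0.0, 0.992, -0.124, 0.0]
wrist_force: [-0.7, 0.9, -11.1]
opening: 0.454
grasp_force: 61.4
```

Call:
{"op": "jog_arm", "data": {"series": [[[0.2,0,-0.4,0,0,0,30],[0.1,0,-0.4,0,0,0,30],[0.1,0,-0.5,0,0,0,30],[0,0,0,0,0,0,30],[0,0,0,0,0,0,30],[0,0,0,0,0,0,30],[0,0,0,0,0,0,30],[0,0,0,0,0,0,30],[0,0,0,0,0,0,30],[0,0,0,0,0,0,30]]]}}

```text
time_s: 18.2
eef_pos: [0.4982, -0.0477, 0.1029]
eef_rot: [0.0, 0.992, -0.124, 0.0]
wrist_force: [-0.4, -0.4, -10.0]
opening: 0.452
grasp_force: 61.5
```

Call:
{"op": "jog_arm", "data": {"series": [[[0.2,0,-0.4,0,0,0,30],[0.1,0,-0.4,0,0,0,30],[0.1,0,-0.5,0,0,0,30],[0,0,0,0,0,0,30],[0,0,0,0,0,0,30],[0,0,0,0,0,0,30],[0,0,0,0,0,0,30],[0,0,0,0,0,0,30],[0,0,0,0,0,0,30],[0,0,0,0,0,0,30]]]}}

```text
time_s: 19.2
eef_pos: [0.4986, -0.0477, 0.1042]
eef_rot: [-0.0, 0.992, -0.124, -0.0]
wrist_force: [-1.3, -0.1, -11.4]
opening: 0.449
grasp_force: 61.5
```

Call:
{"op": "jog_arm", "data": {"series": [[[0.2,0,-0.4,0,0,0,30],[0.2,0,-0.4,0,0,0,30],[0.1,0,-0.4,0,0,0,30],[0,0,0,0,0,0,30],[0,0,0,0,0,0,30],[0,0,0,0,0,0,30],[0,0,0,0,0,0,30],[0,0,0,0,0,0,30],[0,0,0,0,0,0,30],[0,0,0,0,0,0,30]]]}}

```text
time_s: 20.2
eef_pos: [0.4989, -0.0478, 0.1053]
eef_rot: [-0.0, 0.992, -0.124, -0.0]
wrist_force: [-2.6, -1.6, -12.4]
opening: 0.45
grasp_force: 61.6
```

Call:
{"op": "jog_arm", "data": {"series": [[[0.2,0,-0.4,0,0,0,30],[0.1,0,-0.3,0,0,0,30],[0,0,-0.3,0,0,0,30],[0,0,0,0,0,0,30],[0,0,0,0,0,0,30],[0,0,0,0,0,0,30],[0,0,0,0,0,0,30],[0,0,0,0,0,0,30],[0,0,0,0,0,0,30],[0,0,0,0,0,0,30]]]}}

```text
time_s: 21.2
eef_pos: [0.4993, -0.0479, 0.1064]
eef_rot: [-0.0, 0.992, -0.124, -0.0]
wrist_force: [-3.9, -0.3, -11.9]
opening: 0.449
grasp_force: 61.6
```

Call:
{"op": "jog_arm", "data": {"series": [[[0.1,0,-0.4,0,0,0,30],[0.1,0,-0.4,0,0,0,30],[0.1,0,-0.4,0,0,0,30],[0,0,0,0,0,0,30],[0,0,0,0,0,0,30],[0,0,0,0,0,0,30],[0,0,0,0,0,0,30],[0,0,0,0,0,0,30],[0,0,0,0,0,0,30],[0,0,0,0,0,0,30]]]}}

```text
time_s: 22.2
eef_pos: [0.4998, -0.048, 0.1077]
eef_rot: [0.0, 0.992, -0.124, 0.0]
wrist_force: [-1.9, -1.0, -11.6]
opening: 0.448
grasp_force: 61.7
```

Call:
{"op": "jog_arm", "data": {"series": [[[0.2,0,-0.4,0,0,0,30],[0.1,0,-0.4,0,0,0,30],[0.1,0,-0.4,0,0,0,30],[0,0,0,0,0,0,30],[0,0,0,0,0,0,30],[0,0,0,0,0,0,30],[0,0,0,0,0,0,30],[0,0,0,0,0,0,30],[0,0,0,0,0,0,30],[0,0,0,0,0,0,30]]]}}

```text
time_s: 23.2
eef_pos: [0.5002, -0.0481, 0.1088]
eef_rot: [0.0, 0.992, -0.124, 0.0]
wrist_force: [1.0, -0.2, -15.7]
opening: 0.452
grasp_force: 61.8
```

Call:
{"op": "jog_arm", "data": {"series": [[[0.1,0,-0.2,0,0,0,30],[0,0,0,0,0,0,30],[0,0,0,0,0,0,30],[0,0,0,0,0,0,30],[0,0,0,0,0,0,30],[0,0,0,0,0,0,30],[0,0,0,0,0,0,30],[0,0,0,0,0,0,30],[0,0,0,0,0,0,30],[0,0,0,0,0,0,30]]]}}

```text
time_s: 24.2
eef_pos: [0.5002, -0.0482, 0.1091]
eef_rot: [0.0, 0.992, -0.124, 0.0]
wrist_force: [1.0, -0.8, -13.2]
opening: 0.448
grasp_force: 61.8
```

Run:
```python
from h import *
from bench import ctrl
T,p=st(ctrl.get_obs())
d=p[:2]-hinge; r=np.array([d@Cx,d@Cy]); print("r cab",r)
for dt in(.01,.02,.05,.06):
    c,s=np.cos(dt),np.sin(dt); dd=np.array([[c-1,-s],[s,c-1]])@r*1000
    print(dt,"tool shift",dd[0].round(2),-dd[1].round(2))
```

```text
t 24.2 p [ 0.5002 -0.0482  0.1091] xyaw -0.2483 zax [ 0. -0. -1.]
F world [  1.   -0.8 -13.2] F tool [ 1.1  0.6 13.2] open 38.3 grasp 61.8
r cab [-0.06658192  0.0949582 ]
0.01 tool shift -0.95 0.67
0.02 tool shift -1.89 1.35
0.05 tool shift -4.66 3.45
0.06 tool shift -5.57 4.16
```

Call:
{"op": "jog_arm", "data": {"series": [[[0.1,0,-0.3,0,0,0,30],[0.1,0,-0.3,0,0,0,30],[0,0,0,0,0,0,30],[0,0,0,0,0,0,30],[0,0,0,0,0,0,30],[0,0,0,0,0,0,30],[0,0,0,0,0,0,30],[0,0,0,0,0,0,30],[0,0,0,0,0,0,30],[0,0,0,0,0,0,30]]]}}

```text
time_s: 25.2
eef_pos: [0.5003, -0.0482, 0.1096]
eef_rot: [0.0, 0.992, -0.124, 0.0]
wrist_force: [2.7, -1.8, -15.7]
opening: 0.453
grasp_force: 61.8
```

Call:
{"op": "jog_arm", "data": {"series": [[[0.2,0,-0.2,0,0,0,30],[0.1,0,-0.2,0,0,0,30],[0,0,0,0,0,0,30],[0,0,0,0,0,0,30],[0,0,0,0,0,0,30],[0,0,0,0,0,0,30],[0,0,0,0,0,0,30],[0,0,0,0,0,0,30],[0,0,0,0,0,0,30],[0,0,0,0,0,0,30]]]}}

```text
time_s: 26.2
eef_pos: [0.5004, -0.0482, 0.1099]
eef_rot: [-0.0, 0.992, -0.124, -0.0]
wrist_force: [0.9, -2.6, -15.7]
opening: 0.447
grasp_force: 61.9
```

Call:
{"op": "jog_arm", "data": {"series": [[[-0.5,0.3,0,0,0,-0.005,30],[-0.5,0.4,0,0,0,-0.005,30],[-0.5,0.3,0,0,0,-0.005,30],[-0.5,0.4,0,0,0,-0.005,30],[-0.5,0.3,0,0,0,-0.005,30],[-0.5,0.4,0,0,0,-0.005,30],[-0.5,0.3,0,0,0,-0.005,30],[0,0,0,0,0,0,30],[0,0,0,0,0,0,30],[0,0,0,0,0,0,30]]]}}

```text
time_s: 27.2
eef_pos: [0.4995, -0.0492, 0.1108]
eef_rot: [-0.001, 0.994, -0.107, 0.003]
wrist_force: [12.1, 3.0, -20.2]
opening: 0.446
grasp_force: 62.5
```

```bash
cat > d.py <<'E'
from h import *
from bench import ctrl
T,p=st(ctrl.get_obs())
d=p[:2]-hinge; r=np.array([d@Cx,d@Cy])
print("door angle est",round(np.arctan2(r[1],r[0])-np.arctan2(.0949582,-.06658192),4),"radius mm",round(np.hypot(*r)*1000,1),"turned",round(np.arctan2(T[1,0],T[0,0])+.2483,4))
F=T[:2,:2].T@(np.array([[0,0]])[0])
w=ctrl.get_obs()["wrist_force"][:2];u=d/np.hypot(*d)
print("radial F",round(w@u,1),"tangential(+opening)",round(w@[-u[1],u[0]],1))
E
python3 d.py
```

```text
t 27.2 p [ 0.4995 -0.0492  0.1108] xyaw -0.2143 zax [ 0.007  0.001 -1.   ]
F world [ 12.1   3.  -20.2] F tool [11.1 -5.4 20.3] open 38.1 grasp 62.5
door angle est 0.0088 radius mm 115.3 turned 0.034
radial F -1.6 tangential(+opening) -12.4
```

Call:
{"op": "jog_arm", "data": {"series": [[[1.0,-0.7,0,0,0,0.01,30],[1.0,-0.7,0,0,0,0.01,30],[1.0,-0.7,0,0,0,0.01,30],[0.5,-0.3,0,0,0,0.005,30],[0,0,0,0,0,0,30],[0,0,0,0,0,0,30],[0,0,0,0,0,0,30],[0,0,0,0,0,0,30],[0,0,0,0,0,0,30],[0,0,0,0,0,0,30]]]}}

```text
time_s: 28.2
eef_pos: [0.5005, -0.0481, 0.11]
eef_rot: [-0.0, 0.992, -0.124, -0.0]
wrist_force: [0.9, 1.0, -9.7]
opening: 0.451
grasp_force: 63.7
```

```bash
python3 d.py
```

```text
t 28.2 p [ 0.5005 -0.0481  0.11  ] xyaw -0.2481 zax [-0.  0. -1.]
F world [ 0.9  1.  -9.7] F tool [ 0.6 -1.2  9.7] open 38.5 grasp 63.7
door angle est -0.0028 radius mm 115.9 turned 0.0002
radial F 0.7 tangential(+opening) -1.2
```

The lift force fell back to about 10 N at the same height, so that was not the stop. The pawl still held and the pull stayed at 12 N. I'll keep lifting along the arc.

Call:
{"op": "jog_arm", "data": {"series": [[[0.2,0,-0.4,0,0,0,30],[0.2,0,-0.3,0,0,0,30],[0.1,0,-0.3,0,0,0,30],[0,0,0,0,0,0,30],[0,0,0,0,0,0,30],[0,0,0,0,0,0,30],[0,0,0,0,0,0,30],[0,0,0,0,0,0,30],[0,0,0,0,0,0,30],[0,0,0,0,0,0,30]]]}}

```text
time_s: 29.2
eef_pos: [0.5008, -0.0482, 0.1109]
eef_rot: [-0.0, 0.992, -0.124, -0.0]
wrist_force: [0.2, 2.8, -13.3]
opening: 0.447
grasp_force: 63.4
```

Call:
{"op": "jog_arm", "data": {"series": [[[0.2,0,-0.3,0,0,0,30],[0.2,0,-0.2,0,0,0,30],[0.1,0,-0.2,0,0,0,30],[0,0,0,0,0,0,30],[0,0,0,0,0,0,30],[0,0,0,0,0,0,30],[0,0,0,0,0,0,30],[0,0,0,0,0,0,30],[0,0,0,0,0,0,30],[0,0,0,0,0,0,30]]]}}

```text
time_s: 30.2
eef_pos: [0.5013, -0.0485, 0.1116]
eef_rot: [0.0, 0.992, -0.124, -0.0]
wrist_force: [-5.1, 0.6, -11.0]
opening: 0.446
grasp_force: 63.3
```

Call:
{"op": "jog_arm", "data": {"series": [[[0,0,-0.3,0,0,0,30],[0,0,-0.3,0,0,0,30],[0,0,-0.2,0,0,0,30],[0,0,0,0,0,0,30],[0,0,0,0,0,0,30],[0,0,0,0,0,0,30],[0,0,0,0,0,0,30],[0,0,0,0,0,0,30],[0,0,0,0,0,0,30],[0,0,0,0,0,0,30]]]}}

```text
time_s: 31.2
eef_pos: [0.5017, -0.0485, 0.1126]
eef_rot: [0.0, 0.992, -0.124, 0.0]
wrist_force: [-0.9, 0.1, -12.6]
opening: 0.446
grasp_force: 62.9
```

Call:
{"op": "jog_arm", "data": {"series": [[[0.2,0,-0.3,0,0,0,30],[0.2,0,-0.3,0,0,0,30],[0,0,-0.2,0,0,0,30],[0,0,0,0,0,0,30],[0,0,0,0,0,0,30],[0,0,0,0,0,0,30],[0,0,0,0,0,0,30],[0,0,0,0,0,0,30],[0,0,0,0,0,0,30],[0,0,0,0,0,0,30]]]}}

```text
time_s: 32.2
eef_pos: [0.5021, -0.0487, 0.1133]
eef_rot: [0.0, 0.992, -0.124, 0.0]
wrist_force: [-1.0, -1.0, -14.7]
opening: 0.446
grasp_force: 62.6
```

Call:
{"op": "jog_arm", "data": {"series": [[[0.2,0,-0.2,0,0,0,30],[0,0,-0.2,0,0,0,30],[0,0,0,0,0,0,30],[0,0,0,0,0,0,30],[0,0,0,0,0,0,30],[0,0,0,0,0,0,30],[0,0,0,0,0,0,30],[0,0,0,0,0,0,30],[0,0,0,0,0,0,30],[0,0,0,0,0,0,30]]]}}

```text
time_s: 33.2
eef_pos: [0.5022, -0.0487, 0.1138]
eef_rot: [0.0, 0.992, -0.124, 0.0]
wrist_force: [0.7, -2.3, -14.5]
opening: 0.449
grasp_force: 62.3
```

Call:
{"op": "jog_arm", "data": {"series": [[[0.2,0,-0.2,0,0,0,30],[0,0,-0.2,0,0,0,30],[0,0,0,0,0,0,30],[0,0,0,0,0,0,30],[0,0,0,0,0,0,30],[0,0,0,0,0,0,30],[0,0,0,0,0,0,30],[0,0,0,0,0,0,30],[0,0,0,0,0,0,30],[0,0,0,0,0,0,30]]]}}

```text
time_s: 34.2
eef_pos: [0.5024, -0.0487, 0.1141]
eef_rot: [0.0, 0.992, -0.124, 0.0]
wrist_force: [1.6, -2.4, -16.9]
opening: 0.45
grasp_force: 62.2
```

Call:
{"op": "jog_arm", "data": {"series": [[[-0.5,0.3,0,0,0,-0.005,30],[-0.5,0.4,0,0,0,-0.005,30],[-0.5,0.3,0,0,0,-0.005,30],[-0.5,0.3,0,0,0,-0.005,30],[-0.5,0.3,0,0,0,-0.005,30],[0,0,0,0,0,0,30],[0,0,0,0,0,0,30],[0,0,0,0,0,0,30],[0,0,0,0,0,0,30],[0,0,0,0,0,0,30]]]}}

```text
time_s: 35.2
eef_pos: [0.4995, -0.0497, 0.1142]
eef_rot: [0.0, 0.994, -0.111, 0.0]
wrist_force: [0.1, -1.1, -13.9]
opening: 0.451
grasp_force: 62.1
```

```bash
python3 d.py
```

```text
t 35.2 p [ 0.4995 -0.0497  0.1142] xyaw -0.2232 zax [-0. -0. -1.]
F world [  0.1  -1.1 -13.9] F tool [ 0.4  1.  13.9] open 38.5 grasp 62.1
door angle est 0.0102 radius mm 114.8 turned 0.0251
radial F -1.1 tangential(+opening) 0.3
```

The door came 3 mm off its seat with no resistance, so the pawl is free. I'll swing on slowly with the paddle held up.

Call:
{"op": "jog_arm", "data": {"series": [[[-1.9,1.3,0,0,0,-0.02,30],[-2.35,1.64,0,0,0,-0.025,30],[-2.35,1.64,0,0,0,-0.025,30],[-2.35,1.64,0,0,0,-0.025,30],[-2.35,1.64,0,0,0,-0.025,30],[-2.35,1.64,0,0,0,-0.025,30],[-2.35,1.64,0,0,0,-0.025,30],[-2.35,1.64,0,0,0,-0.025,30],[-2.35,1.64,0,0,0,-0.025,30],[0,0,0,0,0,0,30]]]}}

```text
time_s: 36.2
eef_pos: [0.4767, -0.0613, 0.114]
eef_rot: [-0.0, 1.0, -0.001, -0.0]
wrist_force: [0.3, 0.2, -14.2]
opening: 0.445
grasp_force: 62.1
```

```bash
python3 d.py
```

```text
t 36.2 p [ 0.4767 -0.0613  0.114 ] xyaw -0.0021 zax [-0.001  0.    -1.   ]
F world [  0.3   0.2 -14.2] F tool [ 0.3 -0.2 14.2] open 38.0 grasp 62.1
door angle est 0.2335 radius mm 115.1 turned 0.2462
radial F -0.0 tangential(+opening) -0.4
```

Call:
{"op": "jog_arm", "data": {"series": [[[-2.35,1.64,0,0,0,-0.025,30],[-4.67,3.34,0,0,0,-0.05,30],[-4.67,3.34,0,0,0,-0.05,30],[-4.67,3.34,0,0,0,-0.05,30],[-4.67,3.34,0,0,0,-0.05,30],[-4.67,3.34,0,0,0,-0.05,30],[-4.67,3.34,0,0,0,-0.05,30],[-4.67,3.34,0,0,0,-0.05,30],[-4.67,3.34,0,0,0,-0.05,30],[-2.35,1.64,0,0,0,-0.025,30]]]}}

```text
time_s: 37.2
eef_pos: [0.4417, -0.0983, 0.114]
eef_rot: [-0.001, 0.975, 0.222, -0.0]
wrist_force: [2.7, 2.9, -13.8]
opening: 0.451
grasp_force: 62.2
```

```bash
python3 d.py
```

```text
t 37.2 p [ 0.4417 -0.0983  0.114 ] xyaw 0.4486 zax [-0.001  0.001 -1.   ]
F world [  2.7   2.9 -13.8] F tool [ 3.7 -1.4 13.8] open 38.5 grasp 62.2
door angle est 0.6793 radius mm 115.1 turned 0.6969
radial F -0.9 tangential(+opening) -3.9
```

Call:
{"op": "jog_arm", "data": {"series": [[[-2.35,1.64,0,0,0,-0.025,30],[-4.67,3.34,0,0,0,-0.05,30],[-4.67,3.34,0,0,0,-0.05,30],[-4.67,3.34,0,0,0,-0.05,30],[-4.67,3.34,0,0,0,-0.05,30],[-4.67,3.34,0,0,0,-0.05,30],[-4.67,3.34,0,0,0,-0.05,30],[-4.67,3.34,0,0,0,-0.05,30],[-4.67,3.34,0,0,0,-0.05,30],[-4.67,3.34,0,0,0,-0.05,30]]]}}

```text
time_s: 38.2
eef_pos: [0.4261, -0.1497, 0.1138]
eef_rot: [-0.001, 0.895, 0.446, -0.0]
wrist_force: [0.8, 4.1, -13.9]
opening: 0.449
grasp_force: 62.2
```

```bash
python3 d.py
```

```text
t 38.2 p [ 0.4261 -0.1497  0.1138] xyaw 0.9244 zax [-0.001  0.002 -1.   ]
F world [  0.8   4.1 -13.9] F tool [ 3.7 -1.8 13.9] open 38.3 grasp 62.2
door angle est -5.1331 radius mm 115.0 turned 1.1727
radial F -0.6 tangential(+opening) -4.1
```

Call:
{"op": "jog_arm", "data": {"series": [[[-4.67,3.34,0,0,0,-0.05,30],[-4.67,3.34,0,0,0,-0.05,30],[-4.67,3.34,0,0,0,-0.05,30],[-4.67,3.34,0,0,0,-0.05,30],[-4.67,3.34,0,0,0,-0.05,30],[-4.67,3.34,0,0,0,-0.05,30],[-4.67,3.34,0,0,0,-0.05,30],[-4.67,3.34,0,0,0,-0.05,30],[-4.67,3.34,0,0,0,-0.05,30],[-4.67,3.34,0,0,0,-0.05,30]]]}}

```text
time_s: 39.2
eef_pos: [0.437, -0.2051, 0.1135]
eef_rot: [-0.002, 0.757, 0.654, -0.0]
wrist_force: [-0.2, 4.9, -13.1]
opening: 0.451
grasp_force: 62.3
```

Call:
{"op": "jog_arm", "data": {"series": [[[-2.35,1.64,0,0,0,-0.025,30],[-2.35,1.64,0,0,0,-0.025,30],[0,0,0,0,0,0,30],[0,0,0,0,0,0,30],[0,0,0,0,0,0,30],[0,0,0,0,0,0,30],[0,0,0,0,0,0,30],[0,0,0,0,0,0,30],[0,0,0,0,0,0,30],[0,0,0,0,0,0,30]]]}}

```text
time_s: 40.2
eef_pos: [0.4398, -0.2107, 0.1137]
eef_rot: [-0.001, 0.741, 0.671, -0.0]
wrist_force: [-2.7, 5.0, -14.4]
opening: 0.448
grasp_force: 62.1
```

```bash
python3 d.py
```

```text
t 40.2 p [ 0.4398 -0.2107  0.1137] xyaw 1.4719 zax [-0.001  0.001 -1.   ]
F world [ -2.7   5.  -14.4] F tool [ 4.7 -3.1 14.4] open 38.3 grasp 62.1
door angle est -4.5815 radius mm 114.6 turned 1.7202
radial F 0.0 tangential(+opening) -5.6
```

Call:
{"op": "jog_arm", "data": {"series": [[[0,0,0,0,0,0,50],[0,0,0,0,0,0,60],[0,0,0,0,0,0,85],[0,0,0,0,0,0,85],[0,0,0,0,0,0,85],[0,0,0,0,0,0,85],[0,0,0,0,0,0,85],[0,0,0,0,0,0,85],[0,0,0,0,0,0,85],[0,0,0,0,0,0,85]]]}}

```text
time_s: 41.2
eef_pos: [0.4404, -0.2113, 0.114]
eef_rot: [-0.0, 0.741, 0.671, -0.0]
wrist_force: [-0.0, 0.0, 0.3]
opening: 0.996
grasp_force: 0.0
```

Call:
{"op": "jog_arm", "data": {"series": [[[0,0,-5,0,0,0,85],[0,0,-10,0,0,0,85],[0,0,-15,0,0,0,85],[0,0,-20,0,0,0,85],[0,0,-20,0,0,0,85],[0,0,-20,0,0,0,85],[-20,0,-20,0,0,0,85],[-20,0,-10,0,0,0,85],[-20,0,0,0,0,0,85],[0,0,0,0,0,0,85]]]}}

```text
time_s: 42.2
eef_pos: [0.4346, -0.2732, 0.2356]
eef_rot: [0.001, 0.742, 0.671, -0.0]
wrist_force: [0.3, -0.1, -0.2]
opening: 1.0
grasp_force: 0.0
```

Run:
```python
from h import *
from bench import ctrl
st(ctrl.get_obs())
a=ctrl.camera("scene");b=ctrl.camera("top")
P=cloud(b);r=red(b);r[:240]=0;q=P[r];print("red",len(q),np.nanmean(q,0))
for nm,(u,v) in dict(oil=(217,203),amber=(324,214),loupe=(194,260),dish=(289,146)).items():
    w=P[v-25:v+25,u-25:u+25].reshape(-1,3);z0=.16 if nm=="dish" else .02
    w=w[(w[:,2]>z0)&(np.hypot(*(w[:,:2]-P[v,u,:2]).T)<.028)];print(nm,np.nanmean(w,0))
cv2.imwrite("pics/f.png",np.hstack([cv2.resize(a["frame"][120:320,130:400],(400,300)),cv2.resize(b["frame"][100:340,150:430],(400,300))]))
```

```text
t 42.2 p [ 0.4346 -0.2732  0.2356] xyaw 1.4698 zax [ 0.001 -0.002 -1.   ]
F world [ 0.3 -0.1 -0.2] F tool [-0.1  0.3  0.2] open 85.4 grasp 0.0
red 87 [ 0.4395106  -0.21841248  0.10247721]
oil [0.6315815  0.01191586 0.0654792 ]
amber [ 0.60907797 -0.22768845  0.05956927]
loupe [0.50119257 0.06902218 0.02954983]
dish [ 0.73903468 -0.14314381  0.17456235]
```

View pics/f.png

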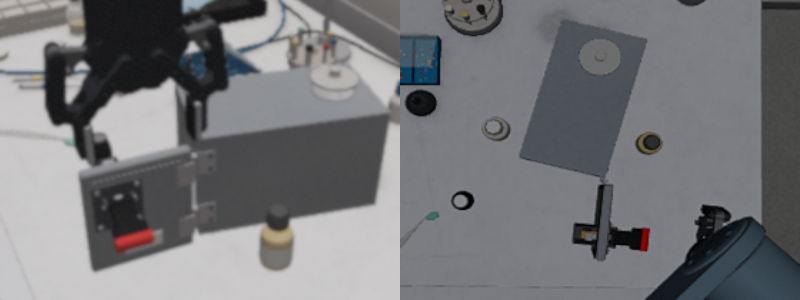

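The picture shows the door open slightly past square (crop, right half, (604,220)) and the paddle hanging at its rest height (red roll at (644,240)). The bottles, dish and loupe have not moved, and the gripper is clear.

```bash
python3 -c "
from bench import ctrl
print(ctrl.hand_in())"
```

```text
the job is handed in; nothing more can be done
None
```

The cabinet door stands open at about 1.70 rad (square is 1.57) with the paddle dropped back, nothing round it disturbed, and the job handed in at about 42 s; I misread the stop once and pulled the still-latched door, to about 12 N of pull and 20 N of lift.

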